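Gauge the used mould cups and nest the clean ones

ROBOT

A 6-joint arm with a two-finger parallel gripper is mounted at the origin on the work surface. World frame = base frame: x ahead of the robot, y to its left, z up, the work surface at z = 0. Lengths are in m, angles in degrees, forces in N, time in s.
With the tool pointing down it reaches from about 0.25 to 0.775 m from the base axis. Payload 4 kg.
Tool frame: the origin (TCP) lies midway between the tips of the shut fingers; the grasp point (between the pads) lies 19 mm behind it (arm.grasp_offset is the distance from the TCP to the grasp point, in m); z points along the fingers, y is the line along which they close (so a half turn about z gives the same grasp; the last joint's range is limited). The gripper opens to 85 mm and grips with 20 to 120 N. Pads are 22 mm wide; open, the fingers measure 114 mm over their backs; the gripper's body (76 mm by 85 mm) begins 54 mm behind the grasp point. The pads swing forward as they close: fully open they stand 13 mm farther back than shut.
Start: joints at [-70.136, 4.996, 78.535, -0, 96.463, -5.907], TCP at [0.239, -0.495, 0.231] pointing down, gripper open.
Joint ranges: [-177.83, 177.83], [-43.37, 116.18], [15.69, 146.23], [-61.86, 241.86], [9.47, 152.12], [-147.06, 147.06]. Speed limits (degrees/s): [159.86, 159.86, 180, 180, 180, 180].

INTERFACE

Orientations are given as [roll, pitch, yaw] about the fixed x, y, z axes, in that order (R = Rz(yaw) Ry(pitch) Rx(roll)).
In Python, from cell import arm gives the robot as it stands. The module is installed in compiled form; this text tells all that it offers. Calls block until the motion is done:
- arm.goto(position, orientation): joint-space move of the TCP to a pose.
- arm.servo_line(position, rot=None, v=0.15, contact_N=None): straight line of the TCP; rot=None keeps the orientation; v is the mean speed in m/s. With contact_N (N) it stops when the force on the tool has changed by that much, and returns True; else False.
- arm.move_joints(angles): joint-space move.
- arm.grip(opening, squeeze=None): finger opening in m; squeeze is the grip in N (None keeps the last); returns when the fingers have stopped.
- arm.pause(seconds).
- arm.ik(position, orientation): joint angles nearest the present ones, or None.
- arm.state(): the state.
- arm.snapshot(name): name is "side" or "top" or "wrist"; returns the picture (480x640x3 uint8, red, green, blue); there is no depth.
- arm.camera_params(name): a dict with "mtx" (3x3 intrinsics, pixels), "origin" and "attitude" of the camera in the world; the wrist camera has in their place "tool_from_camera" (4x4, takes a point from camera to tool coordinates, whose origin is the TCP and whose axes are the flange's). Camera axes: x right, y up, looking along -z (the intrinsics and any distortion apply to the point x, -y, -z); pixel columns grow to the right and rows downward; lengths in m; the calibration is good to about 2 mm. The wrist camera is an equidistant fisheye: a pixel r from the principal point sees the ray r / f radians off the axis. A picture is of the moment at which its call begins: read the wrist's pose just before it. camera_params takes no time and is no camera call.
A pose or a line that the arm cannot do raises arm.MotionError and nothing moves.
- arm.sign_off(): hands the job in; it is judged then, once.
The state is a dict: "time": time; "joint_positions": joint angles; "qvel": joint speeds; "tau": joint torques, N m; "ee_pos": TCP position; "tool_rot": TCP orientation; "force": force on the tool from outside, world axes, zero at the start; "torque": the same for the moment, N m; "grip_width": finger opening in m; "grasp_force": force on a finger pad.
Only numpy, scipy, OpenCV 4.12 (cv2) and the standard library are available. Lean on these libraries where they do the work, as an engineer would, in place of code of your own. Each camera call takes 0.05 s, during which the arm holds its last target. There are 200 camera calls.

TASK

Take the red cover off the gauge pin and try each white mould cup on the pin in turn: a clean cup slides right down onto the base plate, one with cured resin left inside stays standing well clear of it. Nest the clean cups, mouth down, over the blue cup and the fouled ones over the orange cup in the steel soaking tray, never letting a cup go on the wrong stack. Finish with the cover fully back on the pin, and do not disturb the tools, tins and other things on the bench.

Things in the scene. Friction and masses are not known exactly. Their poses are not given: they have to be found in the camera images.
- cup_a: white mould cup standing mouth down (absent in some runs), 66 mm tall, 70 to 120 g. Three 22 mm tiers: lowest 72 mm dia (inside 66), middle 57 (inside 51), top an octagonal grip head 42 mm across flats, 45.5 over corners, closed flat top. Origin: centre of its underside (the mouth's rim); z up to the closed end; head flats face its x axis and every 45 deg from it
- cup_b: white mould cup, outside just like cup_a, same origin and axes (absent in some runs)
- cup_c: white mould cup, outside just like cup_a, same origin and axes (absent in some runs)
- cup_d: white mould cup, outside just like cup_a, same origin and axes (absent in some runs)
- cup_e: white mould cup, outside just like cup_a, same origin and axes (absent in some runs)
- cup_f: white mould cup, outside just like cup_a, same origin and axes (absent in some runs)
- stack_cup: blue mould cup, same shape, origin and axes as cup_a, standing loose and mouth down on the bench: foot of the clean stack. A clean cup nested over any cup rests with its origin 22 mm above the other's; a fouled one rests 28 mm above; about 3 mm of play sideways
- soak_cup: orange mould cup, same shape, origin and axes as cup_a, standing loose and mouth down in the steel tray: foot of the fouled stack
- gauge: fixed gauge: dark steel plate 110 x 110 x 12 mm, upright steel pin 32 mm dia, top 70 mm above the bench, last 7 mm coned to 22 mm. Origin: centre of the plate's underside, below the pin. A cup's head is bored 36 mm; a clean cup goes down until its rim is on the plate (origin 12 mm above this one); one with resin in its closed end (unseen from outside) stops about 20 mm higher
- cover: red round plastic cap that protects the gauge pin: 43 mm dia, 72 mm tall, open below, bore about 36 mm, closed flat top, 40 g. Starts on the pin with its rim on the plate. Origin: centre of its underside (the open rim)
- tray: fixed shallow steel tray, 160 x 160 mm, walls 3 mm thick and 16 mm high, floor 3 mm. Origin: centre of its underside
- mat: fixed black rubber mat 305 x 205 x 4 mm (x, y, z) on which the white cups start. Origin: centre of its underside
- tin: yellow-labelled tin, 68 mm dia, 110 mm tall, bystander. Origin: centre of its underside
- spray: white spray can, 60 mm dia, 170 mm tall, bystander. Origin: centre of its underside
- tape: roll of black tape lying flat, 90 mm dia, 24 mm high, bystander. Origin: centre of its underside
- file: flat file lying along its x axis, wooden handle towards -x, 300 mm long, 28 mm high, bystander. Origin: on the bench, below the middle of its length (10 mm towards the tip)
- driver: screwdriver with orange handle lying on the bench, 200 mm long, 26 mm high, along its x axis, bystander. Origin: on the bench, below the middle of its length
- beaker: clear plastic beaker, 80 mm dia, 85 mm tall, bystander. Origin: centre of its underside
Not all that is in view belongs to the job. Of the things that look like the soak_cup, take the one that is farthest to the robot's left at the start.

How it is judged (in metres and radians):
On the way, in this order (a step that is already met when the one before it is completed fails the run):
1. the red cover is off the gauge and stands or lies on the bench (horizontal distance between cover and gauge above 0.07 m and height (world z) of cover below 0.03 m and linear speed of cover below 0.02 m/s), for 0.2 s.
2. a first white cup is tried on the gauge pin (((horizontal distance between cup_a and gauge below 0.012 m and z of cup_a in the frame of gauge below 0.036 m and angle between cup_a's own z axis and vertical below 0.06 rad) or (horizontal distance between cup_b and gauge below 0.012 m and z of cup_b in the frame of gauge below 0.036 m and angle between cup_b's own z axis and vertical below 0.06 rad) or (horizontal distance between cup_c and gauge below 0.012 m and z of cup_c in the frame of gauge below 0.036 m and angle between cup_c's own z axis and vertical below 0.06 rad) or (horizontal distance between cup_d and gauge below 0.012 m and z of cup_d in the frame of gauge below 0.036 m and angle between cup_d's own z axis and vertical below 0.06 rad) or (horizontal distance between cup_e and gauge below 0.012 m and z of cup_e in the frame of gauge below 0.036 m and angle between cup_e's own z axis and vertical below 0.06 rad) or (horizontal distance between cup_f and gauge below 0.012 m and z of cup_f in the frame of gauge below 0.036 m and angle between cup_f's own z axis and vertical below 0.06 rad))), for 0.2 s.
3. it is taken off the pin again (horizontal distance between each of cup_a, cup_b, cup_c, cup_d, cup_e, cup_f and gauge above 0.06 m), for 0.1 s.
4. a second cup is tried on the pin (((horizontal distance between cup_a and gauge below 0.012 m and z of cup_a in the frame of gauge below 0.036 m and angle between cup_a's own z axis and vertical below 0.06 rad) or (horizontal distance between cup_b and gauge below 0.012 m and z of cup_b in the frame of gauge below 0.036 m and angle between cup_b's own z axis and vertical below 0.06 rad) or (horizontal distance between cup_c and gauge below 0.012 m and z of cup_c in the frame of gauge below 0.036 m and angle between cup_c's own z axis and vertical below 0.06 rad) or (horizontal distance between cup_d and gauge below 0.012 m and z of cup_d in the frame of gauge below 0.036 m and angle between cup_d's own z axis and vertical below 0.06 rad) or (horizontal distance between cup_e and gauge below 0.012 m and z of cup_e in the frame of gauge below 0.036 m and angle between cup_e's own z axis and vertical below 0.06 rad) or (horizontal distance between cup_f and gauge below 0.012 m and z of cup_f in the frame of gauge below 0.036 m and angle between cup_f's own z axis and vertical below 0.06 rad))), for 0.2 s.
5. it is taken off the pin again (all of step 3), for 0.1 s.
6. a third cup is tried on the pin (three to five are there) (((horizontal distance between cup_a and gauge below 0.012 m and z of cup_a in the frame of gauge below 0.036 m and angle between cup_a's own z axis and vertical below 0.06 rad) or (horizontal distance between cup_b and gauge below 0.012 m and z of cup_b in the frame of gauge below 0.036 m and angle between cup_b's own z axis and vertical below 0.06 rad) or (horizontal distance between cup_c and gauge below 0.012 m and z of cup_c in the frame of gauge below 0.036 m and angle between cup_c's own z axis and vertical below 0.06 rad) or (horizontal distance between cup_d and gauge below 0.012 m and z of cup_d in the frame of gauge below 0.036 m and angle between cup_d's own z axis and vertical below 0.06 rad) or (horizontal distance between cup_e and gauge below 0.012 m and z of cup_e in the frame of gauge below 0.036 m and angle between cup_e's own z axis and vertical below 0.06 rad) or (horizontal distance between cup_f and gauge below 0.012 m and z of cup_f in the frame of gauge below 0.036 m and angle between cup_f's own z axis and vertical below 0.06 rad))), for 0.2 s.
At the end, for the whole second after the job is handed in: Each white cup is nested upright over the blue cup (clean: 22, 44 or 66 mm above it) or the orange cup (fouled: 28, 56 or 84 mm), to 3 mm, within 12 mm of its axis; blue on the bench, orange in the tray; cover on the gauge pin (5 mm of axis, rim 3 mm of plate); all at rest (((horizontal distance between cup_a and stack_cup below 0.012 m and z of cup_a in the frame of stack_cup between 0.019 and 0.025 m) or (horizontal distance between cup_a and stack_cup below 0.012 m and z of cup_a in the frame of stack_cup between 0.041 and 0.047 m) or (horizontal distance between cup_a and stack_cup below 0.012 m and z of cup_a in the frame of stack_cup between 0.063 and 0.069 m) or (horizontal distance between cup_a and soak_cup below 0.012 m and z of cup_a in the frame of soak_cup between 0.025 and 0.031 m) or (horizontal distance between cup_a and soak_cup below 0.012 m and z of cup_a in the frame of soak_cup between 0.053 and 0.059 m) or (horizontal distance between cup_a and soak_cup below 0.012 m and z of cup_a in the frame of soak_cup between 0.081 and 0.087 m)) and angle between each of cup_a, cup_b, cup_c, cup_d, cup_e, cup_f, cover, soak_cup, stack_cup's own z axis and vertical below 0.06 rad and linear speed of each of cup_a, cup_b, cup_c, cup_d, cup_e, cup_f, cover, soak_cup, stack_cup below 0.02 m/s and ((horizontal distance between cup_b and stack_cup below 0.012 m and z of cup_b in the frame of stack_cup between 0.019 and 0.025 m) or (horizontal distance between cup_b and stack_cup below 0.012 m and z of cup_b in the frame of stack_cup between 0.041 and 0.047 m) or (horizontal distance between cup_b and stack_cup below 0.012 m and z of cup_b in the frame of stack_cup between 0.063 and 0.069 m) or (horizontal distance between cup_b and soak_cup below 0.012 m and z of cup_b in the frame of soak_cup between 0.025 and 0.031 m) or (horizontal distance between cup_b and soak_cup below 0.012 m and z of cup_b in the frame of soak_cup between 0.053 and 0.059 m) or (horizontal distance between cup_b and soak_cup below 0.012 m and z of cup_b in the frame of soak_cup between 0.081 and 0.087 m)) and ((horizontal distance between cup_c and stack_cup below 0.012 m and z of cup_c in the frame of stack_cup between 0.019 and 0.025 m) or (horizontal distance between cup_c and stack_cup below 0.012 m and z of cup_c in the frame of stack_cup between 0.041 and 0.047 m) or (horizontal distance between cup_c and stack_cup below 0.012 m and z of cup_c in the frame of stack_cup between 0.063 and 0.069 m) or (horizontal distance between cup_c and soak_cup below 0.012 m and z of cup_c in the frame of soak_cup between 0.025 and 0.031 m) or (horizontal distance between cup_c and soak_cup below 0.012 m and z of cup_c in the frame of soak_cup between 0.053 and 0.059 m) or (horizontal distance between cup_c and soak_cup below 0.012 m and z of cup_c in the frame of soak_cup between 0.081 and 0.087 m)) and ((horizontal distance between cup_d and stack_cup below 0.012 m and z of cup_d in the frame of stack_cup between 0.019 and 0.025 m) or (horizontal distance between cup_d and stack_cup below 0.012 m and z of cup_d in the frame of stack_cup between 0.041 and 0.047 m) or (horizontal distance between cup_d and stack_cup below 0.012 m and z of cup_d in the frame of stack_cup between 0.063 and 0.069 m) or (horizontal distance between cup_d and soak_cup below 0.012 m and z of cup_d in the frame of soak_cup between 0.025 and 0.031 m) or (horizontal distance between cup_d and soak_cup below 0.012 m and z of cup_d in the frame of soak_cup between 0.053 and 0.059 m) or (horizontal distance between cup_d and soak_cup below 0.012 m and z of cup_d in the frame of soak_cup between 0.081 and 0.087 m)) and ((horizontal distance between cup_e and stack_cup below 0.012 m and z of cup_e in the frame of stack_cup between 0.019 and 0.025 m) or (horizontal distance between cup_e and stack_cup below 0.012 m and z of cup_e in the frame of stack_cup between 0.041 and 0.047 m) or (horizontal distance between cup_e and stack_cup below 0.012 m and z of cup_e in the frame of stack_cup between 0.063 and 0.069 m) or (horizontal distance between cup_e and soak_cup below 0.012 m and z of cup_e in the frame of soak_cup between 0.025 and 0.031 m) or (horizontal distance between cup_e and soak_cup below 0.012 m and z of cup_e in the frame of soak_cup between 0.053 and 0.059 m) or (horizontal distance between cup_e and soak_cup below 0.012 m and z of cup_e in the frame of soak_cup between 0.081 and 0.087 m)) and ((horizontal distance between cup_f and stack_cup below 0.012 m and z of cup_f in the frame of stack_cup between 0.019 and 0.025 m) or (horizontal distance between cup_f and stack_cup below 0.012 m and z of cup_f in the frame of stack_cup between 0.041 and 0.047 m) or (horizontal distance between cup_f and stack_cup below 0.012 m and z of cup_f in the frame of stack_cup between 0.063 and 0.069 m) or (horizontal distance between cup_f and soak_cup below 0.012 m and z of cup_f in the frame of soak_cup between 0.025 and 0.031 m) or (horizontal distance between cup_f and soak_cup below 0.012 m and z of cup_f in the frame of soak_cup between 0.053 and 0.059 m) or (horizontal distance between cup_f and soak_cup below 0.012 m and z of cup_f in the frame of soak_cup between 0.081 and 0.087 m)) and horizontal distance between cover and gauge below 0.005 m and z of cover in the frame of gauge below 0.015 m and z of soak_cup in the frame of tray below 0.008 m and horizontal distance between soak_cup and tray below 0.06 m and height (world z) of stack_cup below 0.008 m); the robot touches nothing.
It fails at once if a cup is let go and rests on the wrong stack (it does not sit at the height that belongs to that stack) ((horizontal distance between cup_a and stack_cup below 0.012 m and z of cup_a in the frame of stack_cup between 0.018 and 0.09 m and (z of cup_a in the frame of stack_cup below 0.019 m or z of cup_a in the frame of stack_cup above 0.025 m) and (z of cup_a in the frame of stack_cup below 0.041 m or z of cup_a in the frame of stack_cup above 0.047 m) and (z of cup_a in the frame of stack_cup below 0.063 m or z of cup_a in the frame of stack_cup above 0.069 m) and angle between cup_a's own z axis and vertical below 0.06 rad and linear speed of cup_a below 0.02 m/s and contact force between cup_a and the fingers below 0.05 N and contact force between cup_a and anything else above 0.3 N) or (horizontal distance between cup_a and soak_cup below 0.012 m and z of cup_a in the frame of soak_cup between 0.018 and 0.09 m and (z of cup_a in the frame of soak_cup below 0.025 m or z of cup_a in the frame of soak_cup above 0.031 m) and (z of cup_a in the frame of soak_cup below 0.053 m or z of cup_a in the frame of soak_cup above 0.059 m) and (z of cup_a in the frame of soak_cup below 0.081 m or z of cup_a in the frame of soak_cup above 0.087 m) and angle between cup_a's own z axis and vertical below 0.06 rad and linear speed of cup_a below 0.02 m/s and contact force between cup_a and the fingers below 0.05 N and contact force between cup_a and anything else above 0.3 N) or (horizontal distance between cup_b and stack_cup below 0.012 m and z of cup_b in the frame of stack_cup between 0.018 and 0.09 m and (z of cup_b in the frame of stack_cup below 0.019 m or z of cup_b in the frame of stack_cup above 0.025 m) and (z of cup_b in the frame of stack_cup below 0.041 m or z of cup_b in the frame of stack_cup above 0.047 m) and (z of cup_b in the frame of stack_cup below 0.063 m or z of cup_b in the frame of stack_cup above 0.069 m) and angle between cup_b's own z axis and vertical below 0.06 rad and linear speed of cup_b below 0.02 m/s and contact force between cup_b and the fingers below 0.05 N and contact force between cup_b and anything else above 0.3 N) or (horizontal distance between cup_b and soak_cup below 0.012 m and z of cup_b in the frame of soak_cup between 0.018 and 0.09 m and (z of cup_b in the frame of soak_cup below 0.025 m or z of cup_b in the frame of soak_cup above 0.031 m) and (z of cup_b in the frame of soak_cup below 0.053 m or z of cup_b in the frame of soak_cup above 0.059 m) and (z of cup_b in the frame of soak_cup below 0.081 m or z of cup_b in the frame of soak_cup above 0.087 m) and angle between cup_b's own z axis and vertical below 0.06 rad and linear speed of cup_b below 0.02 m/s and contact force between cup_b and the fingers below 0.05 N and contact force between cup_b and anything else above 0.3 N) or (horizontal distance between cup_c and stack_cup below 0.012 m and z of cup_c in the frame of stack_cup between 0.018 and 0.09 m and (z of cup_c in the frame of stack_cup below 0.019 m or z of cup_c in the frame of stack_cup above 0.025 m) and (z of cup_c in the frame of stack_cup below 0.041 m or z of cup_c in the frame of stack_cup above 0.047 m) and (z of cup_c in the frame of stack_cup below 0.063 m or z of cup_c in the frame of stack_cup above 0.069 m) and angle between cup_c's own z axis and vertical below 0.06 rad and linear speed of cup_c below 0.02 m/s and contact force between cup_c and the fingers below 0.05 N and contact force between cup_c and anything else above 0.3 N) or (horizontal distance between cup_c and soak_cup below 0.012 m and z of cup_c in the frame of soak_cup between 0.018 and 0.09 m and (z of cup_c in the frame of soak_cup below 0.025 m or z of cup_c in the frame of soak_cup above 0.031 m) and (z of cup_c in the frame of soak_cup below 0.053 m or z of cup_c in the frame of soak_cup above 0.059 m) and (z of cup_c in the frame of soak_cup below 0.081 m or z of cup_c in the frame of soak_cup above 0.087 m) and angle between cup_c's own z axis and vertical below 0.06 rad and linear speed of cup_c below 0.02 m/s and contact force between cup_c and the fingers below 0.05 N and contact force between cup_c and anything else above 0.3 N) or (horizontal distance between cup_d and stack_cup below 0.012 m and z of cup_d in the frame of stack_cup between 0.018 and 0.09 m and (z of cup_d in the frame of stack_cup below 0.019 m or z of cup_d in the frame of stack_cup above 0.025 m) and (z of cup_d in the frame of stack_cup below 0.041 m or z of cup_d in the frame of stack_cup above 0.047 m) and (z of cup_d in the frame of stack_cup below 0.063 m or z of cup_d in the frame of stack_cup above 0.069 m) and angle between cup_d's own z axis and vertical below 0.06 rad and linear speed of cup_d below 0.02 m/s and contact force between cup_d and the fingers below 0.05 N and contact force between cup_d and anything else above 0.3 N) or (horizontal distance between cup_d and soak_cup below 0.012 m and z of cup_d in the frame of soak_cup between 0.018 and 0.09 m and (z of cup_d in the frame of soak_cup below 0.025 m or z of cup_d in the frame of soak_cup above 0.031 m) and (z of cup_d in the frame of soak_cup below 0.053 m or z of cup_d in the frame of soak_cup above 0.059 m) and (z of cup_d in the frame of soak_cup below 0.081 m or z of cup_d in the frame of soak_cup above 0.087 m) and angle between cup_d's own z axis and vertical below 0.06 rad and linear speed of cup_d below 0.02 m/s and contact force between cup_d and the fingers below 0.05 N and contact force between cup_d and anything else above 0.3 N) or (horizontal distance between cup_e and stack_cup below 0.012 m and z of cup_e in the frame of stack_cup between 0.018 and 0.09 m and (z of cup_e in the frame of stack_cup below 0.019 m or z of cup_e in the frame of stack_cup above 0.025 m) and (z of cup_e in the frame of stack_cup below 0.041 m or z of cup_e in the frame of stack_cup above 0.047 m) and (z of cup_e in the frame of stack_cup below 0.063 m or z of cup_e in the frame of stack_cup above 0.069 m) and angle between cup_e's own z axis and vertical below 0.06 rad and linear speed of cup_e below 0.02 m/s and contact force between cup_e and the fingers below 0.05 N and contact force between cup_e and anything else above 0.3 N) or (horizontal distance between cup_e and soak_cup below 0.012 m and z of cup_e in the frame of soak_cup between 0.018 and 0.09 m and (z of cup_e in the frame of soak_cup below 0.025 m or z of cup_e in the frame of soak_cup above 0.031 m) and (z of cup_e in the frame of soak_cup below 0.053 m or z of cup_e in the frame of soak_cup above 0.059 m) and (z of cup_e in the frame of soak_cup below 0.081 m or z of cup_e in the frame of soak_cup above 0.087 m) and angle between cup_e's own z axis and vertical below 0.06 rad and linear speed of cup_e below 0.02 m/s and contact force between cup_e and the fingers below 0.05 N and contact force between cup_e and anything else above 0.3 N) or (horizontal distance between cup_f and stack_cup below 0.012 m and z of cup_f in the frame of stack_cup between 0.018 and 0.09 m and (z of cup_f in the frame of stack_cup below 0.019 m or z of cup_f in the frame of stack_cup above 0.025 m) and (z of cup_f in the frame of stack_cup below 0.041 m or z of cup_f in the frame of stack_cup above 0.047 m) and (z of cup_f in the frame of stack_cup below 0.063 m or z of cup_f in the frame of stack_cup above 0.069 m) and angle between cup_f's own z axis and vertical below 0.06 rad and linear speed of cup_f below 0.02 m/s and contact force between cup_f and the fingers below 0.05 N and contact force between cup_f and anything else above 0.3 N) or (horizontal distance between cup_f and soak_cup below 0.012 m and z of cup_f in the frame of soak_cup between 0.018 and 0.09 m and (z of cup_f in the frame of soak_cup below 0.025 m or z of cup_f in the frame of soak_cup above 0.031 m) and (z of cup_f in the frame of soak_cup below 0.053 m or z of cup_f in the frame of soak_cup above 0.059 m) and (z of cup_f in the frame of soak_cup below 0.081 m or z of cup_f in the frame of soak_cup above 0.087 m) and angle between cup_f's own z axis and vertical below 0.06 rad and linear speed of cup_f below 0.02 m/s and contact force between cup_f and the fingers below 0.05 N and contact force between cup_f and anything else above 0.3 N)).
It fails at once if a bystander is knocked more than 30 mm from its place (distance of any of tin, spray, tape, file, driver, beaker from where it was at the start of the episode above 0.03 m).
Of cup_a, cup_b, cup_c, cup_d, cup_e, cup_f only 3 to 5 are there at a start; the rules pass over those that are not, and their reading is None.
At some moment in a run one of cup_a, cup_b, cup_c, cup_d, cup_e, cup_f may be knocked a few centimetres aside while the robot is not near it.
It also fails if it takes over 210 s, if anything falls off the work surface, if the arm or the gripper's body presses on something with over 40 N, if the wrist force passes 120 N, or if a joint passes its speed limit or range.

## Working session

There is one attempt and no reset: what is moved stays moved. The work goes in short steps, each a Python script; the robot and the scene stay as the last script left them, time stands still between calls to the robot, and variables do not carry over. Pictures are saved under pics/ and viewed, at most 14 in all, crops included, and the job is handed in when it is done.

```bash
mkdir -p pics; python3 - <<'E'
from cell import arm
import cv2
for n in("top","side"):
    im=arm.snapshot(n); cv2.imwrite(f"pics/{n}0.png",im[:,:,::-1])
for n in("top","side","wrist"): print(arm.camera_params(n))
print(arm.state(), arm.grasp_offset)
E
```

```text
{'mtx': array([[449.34836347,   0.        , 314.47683168],
       [  0.        , 449.34836347, 244.77111347],
       [  0.        ,   0.        ,   1.        ]]), 'origin': array([ 0.47183956, -0.07324788,  1.01783069]), 'attitude': array([  3.1876045 ,   0.84909238, -91.26722228])}
{'mtx': array([[470.88519001,   0.        , 316.52223709],
       [  0.        , 470.88519001, 235.4660042 ],
       [  0.        ,   0.        ,   1.        ]]), 'origin': array([0.48232944, 0.76924153, 0.56066114]), 'attitude': array([ 5.78943810e+01,  6.50129386e-02, -1.75021743e+02])}
{'mtx': array([[371.64829954,   0.        , 320.1541661 ],
       [  0.        , 371.64829954, 237.11614607],
       [  0.        ,   0.        ,   1.        ]]), 'tool_from_camera': array([[ 5.82495191e-04,  9.49388489e-01,  3.14103738e-01,
         8.09622039e-02],
       [ 9.99999623e-01, -3.50657652e-04, -7.94593002e-04,
         3.00802735e-04],
       [-6.44234570e-04,  3.14104083e-01, -9.49388335e-01,
        -1.43058991e-01],
       [ 0.00000000e+00,  0.00000000e+00,  0.00000000e+00,
         1.00000000e+00]])}
{'time': 0.1, 'joint_positions': array([-7.01358943e+01,  5.03694564e+00,  7.86179414e+01,  2.83272387e-04,
        9.64636784e+01, -5.90472166e+00]), 'qvel': array([-0.00783563, -0.04841655, -0.29442695,  0.03113676,  0.02892205,
       -0.02327926]), 'tau': array([ 3.23867964e-03, -3.53013968e+01, -3.14219427e+01, -1.16647854e-05,
        7.96898792e-03,  6.02864958e-06]), 'ee_pos': array([ 0.23896896, -0.49486089,  0.23021999]), 'tool_rot': array([-1.79882093e+02, -1.24773943e-02,  2.57688461e+01]), 'force': array([-0.80735857,  0.61599439,  0.28807524]), 'torque': array([-0.01903092,  0.02479933,  0.04429147]), 'grasp_force': 0.0, 'grip_width': 0.08529053240615163} 0.0187
```

View pics/top0.png

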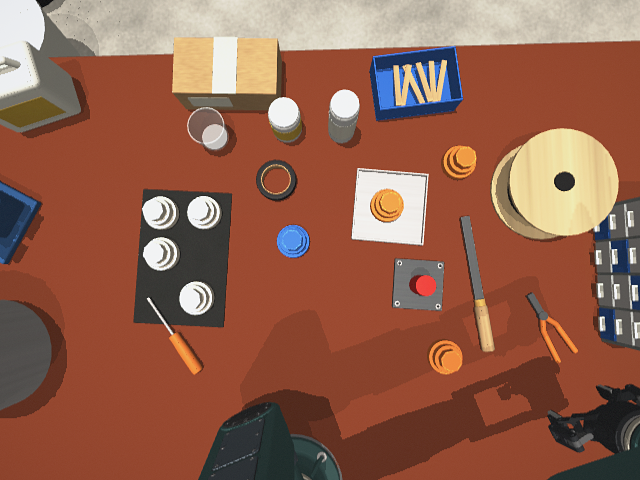

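View pics/side0.png

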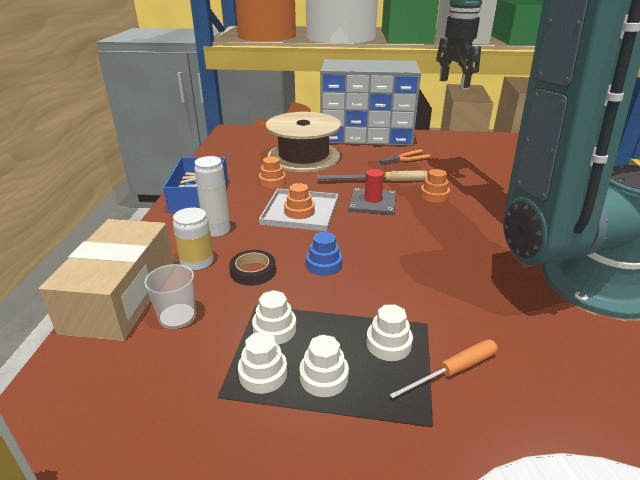

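Top view: there are four white cups, at (160,212), (204,211), (161,253) and (196,297). The blue cup is at (293,240) and the red cover on the gauge at (424,285). The lookalikes for the soak cup are the orange cups at (388,205), in the tray, (460,161) and (446,357). The robot's left is image left, so I choose (388,205), which is in the tray. The white spray-can cap at (344,103) and the beaker at (207,125) are not cups.

```bash
cat >h.py <<'E'
from cell import arm
import numpy as np, cv2
from scipy.spatial.transform import Rotation as Ro
def ray_plane(o,d,z): return o+d*((z-o[2])/d[...,2])[...,None]
def top(px,z):
    c=arm.camera_params("top"); K=c["mtx"]; px=np.atleast_2d(px).astype(float)
    d=np.c_[(px[:,0]-K[0,2])/K[0,0],-(px[:,1]-K[1,2])/K[1,1],-np.ones(len(px))]
    return ray_plane(c["origin"],Ro.from_euler("xyz",c["attitude"],degrees=True).apply(d),z)
def wrist_rays(px,st):
    c=arm.camera_params("wrist"); K=c["mtx"]; px=np.atleast_2d(px).astype(float)
    u=(px-K[:2,2])/K[0,0]; r=np.linalg.norm(u,axis=1)+1e-9; s=np.sin(r)/r
    d=np.c_[u[:,0]*s,-u[:,1]*s,-np.cos(r)]
    T=c["tool_from_camera"]; R=Ro.from_euler("xyz",st["tool_rot"],degrees=True)
    return st["ee_pos"]+R.apply(T[:3,3]),R.apply(d@T[:3,:3].T)
def wrist_px(p,st):   # world point -> pixel
    c=arm.camera_params("wrist"); K=c["mtx"];T=c["tool_from_camera"]; R=Ro.from_euler("xyz",st["tool_rot"],degrees=True)
    q=(R.inv().apply(np.asarray(p)-st["ee_pos"])-T[:3,3])@T[:3,:3]; v=np.array([q[0],-q[1]]); rr=np.linalg.norm(v)+1e-9
    return K[:2,2]+K[0,0]*np.arctan2(rr,-q[2])*v/rr
def mask(im,kind):
    h,s,v=cv2.split(cv2.cvtColor(im,cv2.COLOR_RGB2HSV)); h=h.astype(int)
    m={"white":(s<50)&(v>110),"blue":(h>100)&(h<125)&(s>120)&(v>60),
       "orange":(h>=9)&(h<22)&(s>130)&(v>130),"red":((h<6)|(h>174))&(s>185)&(v>100)}[kind]
    return cv2.morphologyEx(m.astype(np.uint8)*255,cv2.MORPH_OPEN,np.ones((3,3)))
def look(p,yaw,z=0.21):  # camera straight above p
    a=np.radians(yaw); arm.goto([p[0]-.081*np.cos(a),p[1]-.081*np.sin(a),z],[180,0,yaw]); arm.pause(.15)
    st=arm.state(); return arm.snapshot("wrist"),st
def measure(p,kind,yaw,zp,name=None,z=0.21):
    """centre and radius of the widest upper edge, at height zp"""
    im,st=look(p,yaw,z)
    if name: cv2.imwrite(f"pics/{name}.png",im[:,:,::-1])
    e=wrist_px([p[0],p[1],zp],st)
    cs=[c for c in cv2.findContours(mask(im,kind),cv2.RETR_EXTERNAL,cv2.CHAIN_APPROX_NONE)[0] if cv2.contourArea(c)>300]
    c=min(cs,key=lambda c:np.linalg.norm(c[:,0].mean(0)-e))
    o,d=wrist_rays(c[:,0],st); P=ray_plane(o,d,zp)[:,:2]
    (x,y),r=cv2.minEnclosingCircle((P*1000).astype(np.float32))
    return np.array([x,y])/1000,r/1000,im,st,c
E
python3 - <<'E'
from h import *
print(top([[160,212],[204,211],[161,253],[196,297]],.06).round(3), top([[293,240],[388,205]],.06).round(3),top([[424,285]],.084).round(3))
b=top([293,240],.06)[0]; o=top([388,205],.06)[0]; g=top([424,285],.084)[0]
tiles=[]
for p,k,zp in((g,"red",.084),(o,"orange",.025),(b,"blue",.022)):
    c,r,im,st,ct=measure(p,k,0,zp); print(k,c.round(4),round(r,4),arm.state()["time"])
    cv2.drawContours(im,[ct],-1,(0,255,0),1); tiles.append(im[:,:,::-1])
cv2.imwrite("pics/w1.png",cv2.resize(np.hstack(tiles),(800,200),interpolation=cv2.INTER_AREA)); cv2.imwrite("pics/or.png",tiles[1])
E
```

```text
[[0.604 0.271 0.06 ]
 [0.604 0.176 0.06 ]
 [0.515 0.269 0.06 ]
 [0.42  0.195 0.06 ]] [[ 0.537 -0.015  0.06 ]
 [ 0.607 -0.219  0.06 ]] [[ 0.436 -0.285  0.084]]Traceback (most recent call last):
  File "<stdin>", line 6, in <module>
  File "h.py", line 33, in measure
    c=min(cs,key=lambda c:np.linalg.norm(c[:,0].mean(0)-e))
ValueError: min() iterable argument is empty
```

```bash
python3 - <<'E'
from h import *
st=arm.state(); im=arm.snapshot("wrist"); cv2.imwrite("pics/w0.png",im[:,:,::-1])
e=wrist_px([.436,-.285,.084],st).astype(int); print(e,st["ee_pos"],st["time"])
H=cv2.cvtColor(im,cv2.COLOR_RGB2HSV)
print(H[e[1]-20:e[1]+21:10,e[0]-60:e[0]+61:15].tolist())
E
```

```text
[318 117] [ 0.35453062 -0.28579938  0.21001295] 1.25
[[[8, 161, 173], [60, 2, 159], [135, 3, 158], [175, 10, 156], [1, 155, 255], [2, 159, 255], [120, 2, 139], [105, 4, 141], [120, 4, 142]], [[8, 159, 173], [90, 2, 158], [90, 2, 158], [1, 156, 255], [1, 157, 255], [1, 159, 255], [1, 161, 255], [120, 2, 141], [150, 2, 142]], [[8, 159, 189], [0, 0, 143], [135, 4, 140], [1, 156, 255], [1, 158, 255], [1, 159, 255], [1, 161, 255], [0, 0, 140], [120, 4, 143]], [[8, 155, 191], [120, 2, 144], [90, 2, 144], [1, 158, 255], [1, 160, 255], [1, 162, 255], [1, 164, 254], [150, 2, 138], [105, 4, 140]], [[8, 156, 190], [120, 2, 140], [120, 2, 141], [1, 165, 255], [1, 161, 255], [1, 162, 255], [0, 113, 144], [60, 2, 137], [90, 2, 141]]]
```

View pics/w0.png

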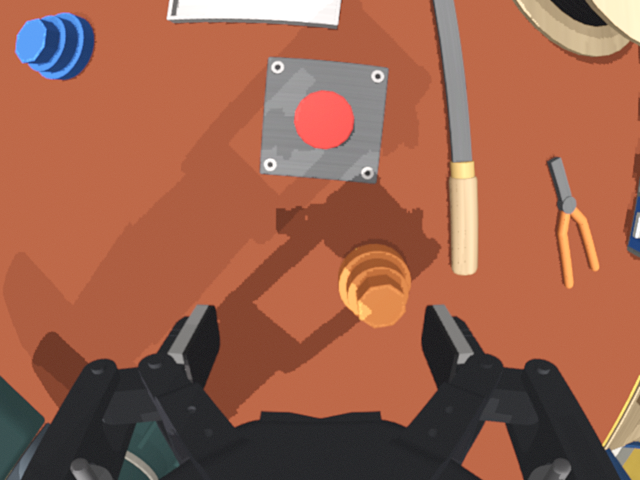

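The cover shows up cleanly at (324,119) on the plate, with the nearby orange decoy at (375,285). I'm fixing the red threshold.

```bash
sed -i 's/((h<6)|(h>174))&(s>185)&(v>100)/((h<5)|(h>174))\&(s>100)\&(v>110)/; s/(h>=9)&(h<22)&(s>130)/(h>=11)\&(h<24)\&(s>110)/' h.py
python3 - <<'E'
from h import *
b=top([293,240],.06)[0]; o=top([388,205],.06)[0]; g=top([424,285],.084)[0]
tiles=[]
for p,k,zp in((g,"red",.084),(o,"orange",.025),(b,"blue",.022)):
    c,r,im,st,ct=measure(p,k,0,zp); print(k,c.round(4),round(r,4),arm.state()["time"])
    cv2.drawContours(im,[ct],-1,(0,255,0),1)
    x,y=ct[:,0].mean(0).astype(int);y0=max(y-100,0); tiles.append(cv2.resize(im[y0:y0+200,x-100:x+100,::-1],(260,260)))
cv2.imwrite("pics/w1.png",np.hstack(tiles))
E
```

```text
red [ 0.435  -0.2888] 0.0215 1.75
orange [ 0.6129 -0.2234] 0.0358 2.7083
blue [ 0.5372 -0.012 ] 0.0361 3.7833
```

View pics/w1.png

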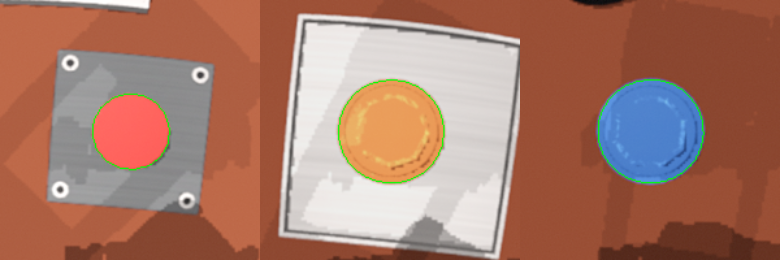

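All three radii match (21.5, 35.8 and 36.1 mm against 21.5, 36 and 36), and the chosen orange cup is the one in the steel tray. Next I take the cover off.

```bash
cat >>h.py <<'E'
GAUGE=np.array([.435,-.2888]); PARK=np.array([.36,-.13])
D=lambda y:[180,0,y]
def pick(p,ztcp,yaw,open_=.064,sq=40,lift=.2):
    arm.grip(open_); arm.goto([*p,ztcp+.07],D(yaw)); arm.servo_line([*p,ztcp],v=.12)
    arm.grip(.03,sq); w=arm.state()["grip_width"]; arm.servo_line([*p,lift],v=.2); return w
def lower(p,zabove,zend,yaw,N=6,v=.05):
    arm.goto([*p,zabove],D(yaw)); arm.pause(.2)
    hit=arm.servo_line([*p,zend],v=v,contact_N=N); return hit,arm.state()
def release(p,up=.2,o=.064):
    arm.grip(o); z=arm.state()["ee_pos"]; arm.servo_line([z[0],z[1],up],v=.25)
E
python3 - <<'E'
from h import *
print("w",pick(GAUGE,.060,0,lift=.15), arm.state()["grasp_force"])
h,s=lower(PARK,.09,.045,0); print(h,s["ee_pos"],s["grip_width"],s["force"]); release(PARK)
c,r,im,st,ct=measure(PARK,"red",0,.072); print(c,r,arm.state()["time"])
E
```

```text
w 0.042369442132377394 41.58201713114977
True [ 0.35938809 -0.12925271  0.04937532] 0.04202893343862625 [-0.08853188  1.24028934  4.87582592]
[ 0.35834344 -0.12920757] 0.021699079513549803 10.3417
```

```bash
cat >>h.py <<'E'
def flats(im,st,c,ztop):
    """yaw of the octagon head: edge points of its top, on the plane ztop"""
    e=cv2.Canny(cv2.cvtColor(im,cv2.COLOR_RGB2GRAY),25,70); px=np.argwhere(e)[:,::-1]
    o,d=wrist_rays(px,st); P=ray_plane(o,d,ztop)[:,:2]-c; r=np.linalg.norm(P,axis=1); P=P[(r>.0195)&(r<.0245)]
    def sc(a):
        k=np.radians(a+45*np.arange(8)); return (np.abs((P@np.array([np.cos(k),np.sin(k)])).max(1)-.021)<.0006).sum()
    A=np.arange(-22.5,22.5,1.5); s=np.array([sc(a) for a in A]); s=s+np.roll(s,1)+np.roll(s,-1)
    return A[s.argmax()],s.max(),s.min(),len(P)
def fetch_and_try(p,name):
    c,r,im,st,ct=measure(p,"white",0,.026,name); f=flats(im,st,c,.070); yaw=f[0]
    print("cup",c.round(4),"r",round(r,4),"flats",f)
    if not .034<r<.038 or np.linalg.norm(c-p[:2])>.03: print("check"); return
    if abs(yaw)>8: c2,r,*_=measure(c,"white",yaw,.026); print("again",c2.round(4),round(r,4)); c=c2
    print("w",pick(c,.048,yaw))
    h,s=lower(GAUGE,.155,.0535,yaw); arm.pause(.4); s=arm.state()
    print("hit",h,"z",s["ee_pos"].round(4),"w",s["grip_width"],"F",s["force"].round(1),"base",round(s["ee_pos"][2]-.044,4),"yaw",yaw,"t",s["time"])
E
python3 - <<'E'
from h import *
fetch_and_try(top([196,297],.06)[0],"c1")
im=arm.snapshot("side"); cv2.imwrite("pics/s1.png",cv2.resize(im[130:290,260:470,::-1],None,fx=2.5,fy=2.5))
E
python3 -c "
import cv2; cv2.imwrite('pics/c1c.png',cv2.resize(cv2.imread('pics/c1.png')[0:260,160:480],None,fx=2,fy=2))"
```

```text
cup [0.4159 0.2051] r 0.0375 flats (np.float64(4.5), np.int64(92), np.int64(71), 67)
w 0.04118729505672606
hit True z [ 0.4348 -0.2888  0.0576] w 0.041111589401579766 F [-0.7  0.7  5.5] base 0.0136 yaw 4.5 t 18.7
```

View pics/s1.png

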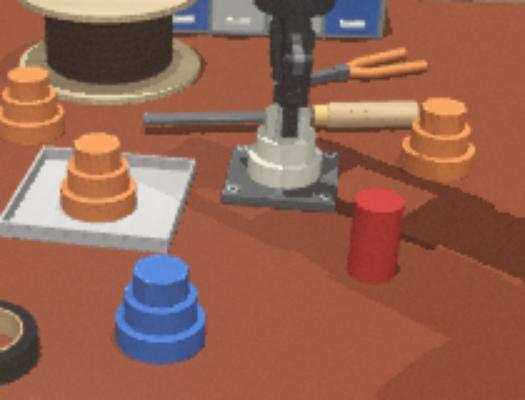

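View pics/c1c.png

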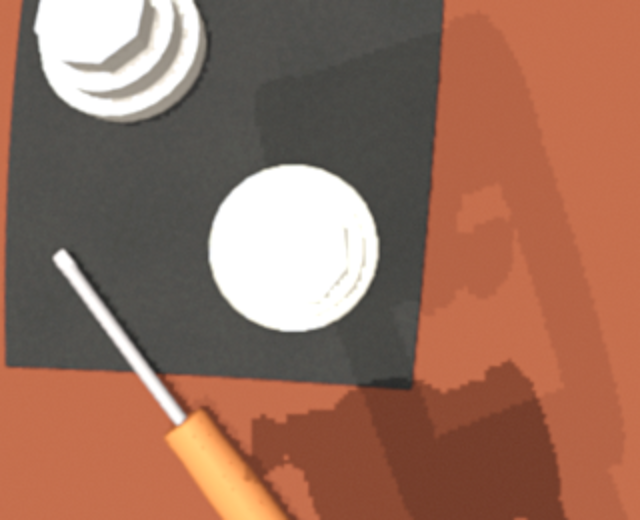

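The cup is seated on the plate in the side view (280,165) and the tool z says the base is at about 12 mm, so it is clean. It goes on blue.

```bash
cat >>h.py <<'E'
BLUE=np.array([.5372,-.012]); SOAK=np.array([.6129,-.2234]); OFF=.0456
def nest(foot,base,zfoot=0,search=.0025):
    """carry held cup off the pin to the stack; lower until it rests at height base. Lets go only if it is seated."""
    s=arm.state(); yaw=s["tool_rot"][2]; arm.servo_line([*s["ee_pos"][:2],.19],v=.2)
    zt=base+OFF
    arm.goto([*foot,zt+.085],D(yaw)); arm.pause(.2)
    for k,o in enumerate([(0,0),(1,0),(-1,0),(0,1),(0,-1),(1,1),(-1,-1),(1,-1),(-1,1)]):
        p=foot+search*np.array(o); z=arm.state()["ee_pos"][2]
        if k: arm.servo_line([*p,z+.004],v=.05); arm.pause(.15)
        h=arm.servo_line([*p,zt-.004],v=.04,contact_N=5); s=arm.state(); print("nest",o,h,s["ee_pos"].round(4),s["force"].round(1))
        if s["ee_pos"][2]<zt+.003: release(p,up=zt+.13); print("released t",arm.state()["time"]); return True
    return False
E
python3 - <<'E'
from h import *
if nest(BLUE,.022):
    c,r,im,st,ct=measure(BLUE,"white",0,.044,"n1"); print(c,r)
    cv2.imwrite("pics/t1.png",arm.snapshot("top")[:,:,::-1]); im=arm.snapshot("side"); cv2.imwrite("pics/s2.png",cv2.resize(im[170:420,210:460,::-1],None,fx=2,fy=2))
E
```

```text
nest (0, 0) True [ 0.5371 -0.012   0.0677] [-0.4 -0.7  4.7]
released t 23.8417
[ 0.53605591 -0.0124702 ] 0.036696949005126954
```

View pics/s2.png

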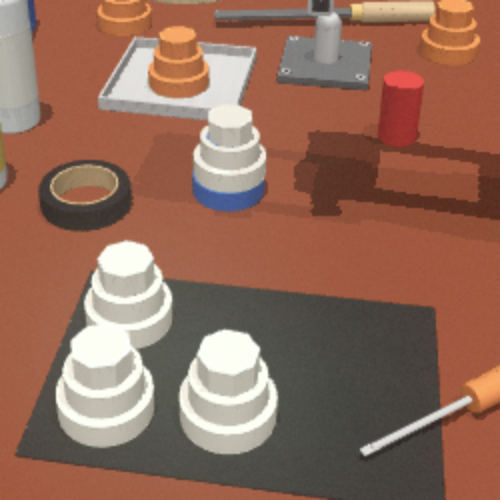

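The first cup is nested neatly at 22 mm on blue. Next cup.

```bash
python3 - <<'E'
from h import *
fetch_and_try(top([161,253],.06)[0],"c2")
im=arm.snapshot("side"); cv2.imwrite("pics/s3.png",cv2.resize(im[130:420,200:470,::-1],None,fx=2,fy=2))
E
```

```text
cup [0.5157 0.2825] r 0.037 flats (np.float64(-12.0), np.int64(159), np.int64(95), 120)
again [0.5156 0.2825] 0.037
w 0.04129110555433203
hit True z [ 0.4348 -0.2887  0.0776] w 0.04139992607282476 F [ 0.3 -0.6  5.4] base 0.0336 yaw -12.0 t 33.2333
```

View pics/s3.png

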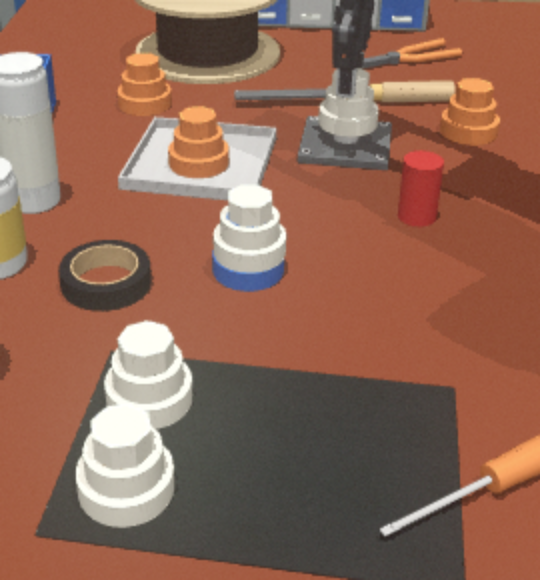

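The base is at 32 mm and the cup stands clear of the plate at (348,105), so it is fouled and goes on orange. I then try the third cup.

```bash
python3 - <<'E'
from h import *
if nest(SOAK,.031):
    c,r,im,st,ct=measure(SOAK,"white",0,.053,"n2"); print(c,r)
    fetch_and_try(top([204,211],.06)[0],"c3")
E
```

```text
nest (0, 0) True [ 0.6129 -0.2234  0.0767] [-0.3 -0.7  5.2]
released t 37.925
[ 0.61143323 -0.22971561] 0.10043427276611328
cup [0.606  0.1866] r 0.0371 flats (np.float64(-15.0), np.int64(168), np.int64(110), 128)
again [0.6061 0.1866] 0.0372
w 0.04129178851283328
hit True z [ 0.4348 -0.2888  0.0579] w 0.04127601859205131 F [-0.3  0.5  6.5] base 0.0139 yaw -15.0 t 47.7667
```

The third cup's base is at about 12 mm, so it is clean and goes on blue. Then the fourth.

```bash
python3 - <<'E'
from h import *
if nest(np.array([.536,-.0125]),.044):
    c,r,im,st,ct=measure(BLUE,"white",0,.066); print(c,r)
    fetch_and_try(top([160,212],.06)[0],"c4")
    im=arm.snapshot("side"); cv2.imwrite("pics/s4.png",cv2.resize(im[130:420,200:470,::-1],None,fx=2,fy=2))
E
```

```text
nest (0, 0) True [ 0.536  -0.0125  0.0899] [-0.6  0.   4.7]
released t 52.8417
[ 0.53506732 -0.01234097] 0.036704975128173827
cup [0.6077 0.2841] r 0.0377 flats (np.float64(16.5), np.int64(62), np.int64(42), 57)
again [0.6078 0.2841] 0.0377
w 0.04149745771696508
hit True z [ 0.4349 -0.2887  0.0778] w 0.04162451512193655 F [-0.6 -1.   5.9] base 0.0338 yaw 16.5 t 62.2667
```

View pics/s4.png

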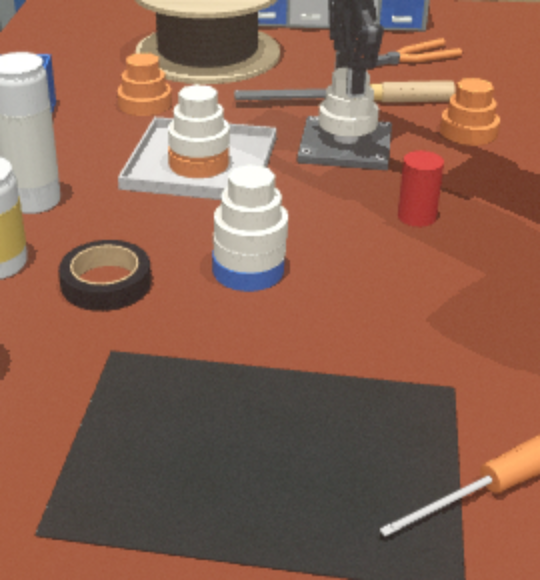

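The fourth cup is fouled (base 32 mm), and both stacks look right. I nest it on orange and put the cover back.

```bash
python3 - <<'E'
from h import *
if nest(SOAK,.059):
    c,r,im,st,ct=measure(PARK,"red",0,.072); print("cover",c,r)
    print("w",pick(c,.0494,0))
    h,s=lower(GAUGE,.145,.058,0,N=6,v=.04); print(h,s["ee_pos"],s["force"])
    if s["ee_pos"][2]<.0645:
        release(GAUGE)
        c,r,*_=measure(GAUGE,"red",0,.084); print("cover on",c,r)
        arm.goto([.35,-.45,.3],D(0)); print(arm.state()["time"])
        T=arm.snapshot("top"); S=arm.snapshot("side"); cv2.imwrite("pics/fin.png",np.hstack([cv2.resize(T[60:380,120:520],(400,320)),cv2.resize(S[130:420,160:480],(353,320))])[:,:,::-1])
E
```

```text
nest (0, 0) True [ 0.6129 -0.2234  0.1048] [-0.   0.1  4.7]
released t 66.9417
cover [ 0.35815427 -0.12919672] 0.021665620803833007
w 0.04189940783965709
True [ 0.43501531 -0.28875453  0.06306825] [-0.50964097 -0.25613594  4.93192202]
cover on [ 0.43416672 -0.28809225] 0.02158048629760742
76.3917
```

View pics/fin.png

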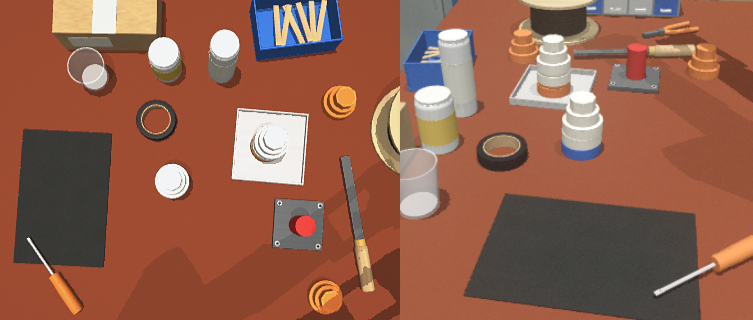

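The final picture shows both stacks upright (top view: white cups over blue at (172,182) and over orange in the tray at (269,143)). The cover is on the pin at (305,226), its contact height matches that of the parking placement, and the bystanders have not moved.

```bash
python3 -c "
from cell import arm
print(arm.sign_off())"
```

```text
the job is handed in; nothing more can be done
None
```

I handed the job in after about 76 s of robot time: two clean cups are nested on blue, two fouled ones on orange in the tray, and the cover is back on the gauge pin; the sign-off call gave no verdict.

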